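# Roll the tip caddy into its parking bay

### The job

Take the little wheeled caddy by its push bar and push it forward, all wheels on the bench, until both front swivel castors trail straight; then steer it into the parking bay between the two rails and press it gently home until the catch pin has ridden over the ridge on its tongue and dropped behind it. Do not ram the stop: its depth is not known beforehand, so feel for it (keep well under 15 N on the bay). Leave the tip refill lying in the tray, the castors trailing and everything else where it is, and let go.

Things in the scene. Friction and masses are not known exactly. Their poses are not given: they have to be found in the camera images.
- caddy_handle (a point): Centre of the caddy's push bar: bare round steel, 10 mm thick, 72 mm long between its uprights, level along the caddy's y, 100 mm above the bench and 90 mm behind the caddy's middle. Axes are the caddy's: x forward (the way it is pushed), y to its left, z up. 27 mm of free room in front of the bar before the load, whose top is 36 mm lower than the bar; nothing behind it.
- caddy: Bare-aluminium wheeled caddy: tray 124 mm long (x), 84 wide (y), floor at 34 mm, lip up to 46 mm; about 0.6 kg (varies by a quarter) plus 0.15 kg load. Origin on the bench under the tray's middle; x forward. Two fixed rear wheels (22 mm diameter) 45 mm behind the origin, 30 mm to each side; two swivel castors in front.
- caddy_nose (a point): Tip of the steel latch tongue, 125 mm ahead of the caddy's origin, 31 mm above the bench; axes as the caddy's. The tongue is 24 mm wide and carries a rounded cross ridge, top 43 mm above the bench, from 9 mm behind the tip (rounded) to 41 mm behind it (steep).
- castor_l (a joint): Swivel angle of the left front castor about the vertical (rad, anticlockwise from above): 0 when its wheel trails straight behind its pivot (pivot 45 mm ahead of the caddy's origin, 28 mm to the side, trail 12 mm). Turns freely; about 50 mm of straight forward pushing swings it to trail. Starts well turned.
- castor_r (a joint): The same for the right front castor; it may start at any angle up to 2.2 rad either way. (On the lane between caddy and bay a fixed heap of tubes lies beyond world x = 0.517 m: keep the tray clear of it.)
- dock: Parking bay fixed to the bench: two parallel aluminium rails 45 mm high, 96 mm apart inside (6 mm spare each side of the tray), 250 mm long, with a flared mouth reaching 34 mm out. Origin on the bench in the middle of the mouth where the straight rails begin; x points into the bay, y to its left, z up. No floor: the wheels stay on the bench.
- dock_mouth (a point): Same point and axes as the bay's origin. In the bay sits an adjustable grey stop carriage with a rubber-faced buffer (5 N per mm, 8 mm travel). Its setting is not reported: the tongue tip meets the buffer anywhere from 160 to 192 mm beyond this point, to be found by feel. A push of 7 to 10 N on the buffer is surely home; over 15 N on the bay is ramming.
- catch (a joint): Lift of the sprung catch pin above the tongue (m): 0 hanging down (empty, or dropped behind the ridge), 0.004 on the ridge. Lifting begins about 38 mm short of the buffer and takes 3 to 6 N, easing on the flat crest; then the pin drops behind the ridge just as the tongue meets the buffer, and holds the caddy. Its arm, 82 to 92 mm above the bench, stays ahead of the tray.
- tips: The load: a pale green pipette-tip refill block, 115 mm long, 60 wide, 30 high, lying loose in the caddy's tray, lengthwise (its top 64 mm above the bench). Origin under its centre.
- dish: Bystander, culture dish beyond the bay: 93 mm round, 16 mm high. Loose; origin under its centre. Not to be disturbed.
- bottle: Bystander, small reagent bottle past the end of the bay: white, 47 mm across, 100 mm high. Loose; origin under its centre. Not to be disturbed.
- tube: Bystander, culture tube behind the caddy: 193 mm long, 20 mm thick, lying. Loose; origin under its centre. Not to be disturbed.
- forceps: Bystander, forceps to the right of the tube: steel, 130 mm long, 10 mm high, lying. Loose; origin under its centre. Not to be disturbed.

How it is judged (in metres and radians):
On the way, in this order (a step that is already met when the one before it is completed fails the run):
1. the caddy has been pushed at least 30 mm and both castors trail straight (within 0.35 rad) before the tongue enters between the rails (value of joint castor_l between -0.35 and 0.35 rad and value of joint castor_r between -0.35 and 0.35 rad and distance of caddy from where it was at the start of the episode above 0.03 m and x of caddy_nose in the frame of dock below 0 m), for 0.1 s.
2. the ridge of the tongue is lifting the catch pin (value of joint catch above 0.0025 m and x of caddy_nose in the frame of dock above 0.115 m), for 0.05 s.
At the end, for the whole second after the job is handed in: The tongue is more than 156.5 mm beyond the bay's mouth with the catch pin down behind its ridge (lift under 1.5 mm), the caddy in line with the bay (0.1 rad), upright and at rest, both castors trailing within 0.35 rad, the tip refill level in the tray (within 30 mm of its middle) (x of caddy_nose in the frame of dock above 0.1565 m and value of joint catch below 0.0015 m and angle between the x axis of caddy and the x axis of dock, either way round below 0.1 rad and angle between caddy's own z axis and vertical below 0.06 rad and linear speed of caddy below 0.01 m/s and value of joint castor_l between -0.35 and 0.35 rad and value of joint castor_r between -0.35 and 0.35 rad and horizontal distance between tips and caddy below 0.03 m and angle between tips's own z axis and vertical below 0.2 rad); the robot touches nothing.
It fails at once if the caddy presses on the bay with more than 15 N (contact force between caddy and dock above 15 N).
It fails at once if the caddy is lifted off its wheels or tipped (height (world z) of caddy above 0.012 m or angle between caddy's own z axis and vertical above 0.15 rad).
It fails at once if the tip refill tips or leaves the tray (angle between tips's own z axis and vertical above 0.35 rad or horizontal distance between tips and caddy above 0.05 m).
It fails at once if a bystander is moved by more than 20 mm (distance of any of dish, bottle, tube, forceps from where it was at the start of the episode above 0.02 m).
It also fails if it takes over 54 s, if anything falls off the work surface, if the arm or the gripper's body presses on something with over 40 N, if the wrist force passes 120 N, or if a joint passes its speed limit or range.

### The arm

A 6-joint arm with a two-finger parallel gripper is mounted at the origin on a cart in front of the work surface, level with it; the furniture and walls round the work are solid. World frame = base frame: x ahead of the robot, y to its left, z up, the work surface at z = 0. Lengths are in mm, angles in rad, forces in N, time in s.
With the tool pointing down it reaches from about 300 to 775 mm from the base axis. Payload 14.6 kg.
Tool frame: the origin (TCP) lies midway between the tips of the shut fingers; the grasp point (between the pads) lies 19 mm behind it; y points along the fingers, z is the direction in which the jaws open and shut, and the axes are right-handed (so a half turn about y gives the same grasp; the last joint's range is limited). The gripper opens to 94 mm and grips with 3 to 60 N. Pads are 16 mm wide; open, the fingers measure 119 mm over their backs; the gripper's body (75 mm by 177 mm) begins 78 mm behind the grasp point.
Start: joints at [1.144, 0.3, 1.521, -0, 1.321, -0.067], TCP at [193.645, 514.773, 205.446] pointing down, gripper open.
Joint ranges: [-3.03, 3.03], [-0.79, 2.21], [0.23, 2.52], [-1.04, 4.18], [0, 3.07], [-2.55, 2.55]. Speed limits (rad/s): [2.22, 2.22, 2.57, 3.14, 3.14, 3.14].

### API

Orientations are given as [roll, pitch, yaw] about the fixed x, y, z axes, in that order (R = Rz(yaw) Ry(pitch) Rx(roll)).
In Python, from cell import manip gives the robot as it stands.
- The arm moves only by the tool play_rows, never from a script. Its argument "series" is a list of rows, each a list of 3 entries, a list of its own where there are three numbers: the shift along the tool's x, y, z in m, then the turn about the tool's y in rad, then the closure, from 0 (fully open) to 1 (shut). In form: [[[dx, dy, dz], twist, grip], ...]. A call has 1 to 20 rows; each row is the pose to reach, as a shift and turn from the pose measured when the call began, along the tool's axes at that moment; what a row does not reach only later rows make up. A row lasts 1/10 s, in which the tool goes at most 50 mm and 8.59 degrees, less where a joint would pass 70% of its speed; a pose out of reach is approached as far as the arm can. A call with a gripper value outside its range is refused whole. The fingers move at their own pace and stop on an object; "squeeze" is the grip in N (left out, the last holds). Time passes only in rows, so rows that repeat a pose let the fingers close. It gives the time, the measured TCP pose, the force and the opening at its end, in the units of the state.
- manip.read_state(): the state, without advancing time (a new reading comes with each control period).
- manip.camera(name): name is "scene" or "top" or "wrist"; returns the picture (480x640x3 uint8, red, green, blue); there is no depth.
- manip.camera_params(name): a dict with "K" (3x3 intrinsics, pixels), "rvec" (rotation vector, rad) and "tvec" (3), from world to camera coordinates, as OpenCV has them. Camera axes: x right, y down, z forward; pixel columns grow to the right and rows downward; lengths in mm; the calibration is good to about 2 mm. A picture is of the moment at which its call begins: read the wrist's pose just before it. camera_params takes no time and is no camera call; for the wrist camera it gives the pose at the moment of the call.
- manip.sign_off(): hands the job in, once; it reports no verdict.
The state is a dict: "clock": time; "joints": joint angles; "qd": joint speeds; "effort": joint torques, N m; "eef_pos": TCP position; "eef_rot": TCP orientation; "wrist_force": force on the tool from outside, world axes, zero at the start; "moment": the same for the moment, N m; "finger_gap": finger opening in mm.
Only numpy, scipy, OpenCV 4.12 (cv2) and the standard library are available. Lean on these libraries where they do the work, as an engineer would, in place of code of your own. Each camera call takes 0.05 s, during which the arm holds its last target. There are 200 camera calls.

## Working session

There is one attempt and no reset: what is moved stays moved. The work goes in short steps, Python scripts to look and compute and a tool call to move; the robot and the scene stay as the last step left them, time stands still between calls to the robot, and variables do not carry over. Pictures are saved under pics/ and viewed, about 8 in all and at most 12, crops included, and the job is handed in when it is done.

Besides the shell and the picture viewer there is one more tool, called after ">>>" as name(argument=value, ...) on one line, values as JSON. play_rows: Moves the arm, as the interface text tells. Its arguments: {"type":"object","properties":{"series":{"type":"array","items":{"type":"array"}},"squeeze":{"type":"number"}},"required":["series"]}

```bash
mkdir -p pics; ls
python3 - <<'E'
from cell import manip
import cv2, numpy as np
s=manip.read_state(); print(s)
for n in("scene","top"):
    im=manip.camera(n); cv2.imwrite(f"pics/{n}0.png",im[:,:,::-1]); p=manip.camera_params(n)
    R=cv2.Rodrigues(np.array(p["rvec"],float))[0]; print(n,p,(-R.T@np.array(p["tvec"]).ravel()))
E
```

```text
pics
{'clock': 0.0, 'joints': array([ 1.14436215e+00,  3.00502151e-01,  1.52158119e+00,  8.91546564e-06,
        1.32070194e+00, -6.65804225e-02]), 'qd': array([-1.52254859e-04, -3.25104855e-04,  3.70844562e-05, -9.99047382e-04,
        3.54291724e-04,  1.31985043e-03]), 'effort': array([-2.27492710e-03, -5.31806874e+01, -3.52742136e+01,  7.07335328e-02,
        2.43918621e-02, -1.22786423e-04]), 'eef_pos': array([193.55654285, 514.53418925, 204.86925221]), 'eef_rot': array([-1.57198574e+00,  8.79633808e-05, -3.59856018e-01]), 'wrist_force': array([0.33509176, 0.048085  , 0.03625315]), 'moment': array([ 0.00188032,  0.04408049, -0.02187322]), 'finger_gap': 94.0067437284268}
scene {'K': array([[484.66504478,   0.        , 322.15843148],
       [  0.        , 484.66504478, 237.29879525],
       [  0.        ,   0.        ,   1.        ]]), 'rvec': array([ 1.9920231 , -0.68340443,  0.39457504]), 'tvec': array([-370.63597979,  236.03600069, 1365.8608735 ])} [ -362.26840233 -1080.23342287   872.0764334 ]
top {'K': array([[505.43951344,   0.        , 304.80541992],
       [  0.        , 505.43951344, 239.79670984],
       [  0.        ,   0.        ,   1.        ]]), 'rvec': array([ 2.29125471, -1.76365726,  0.26320559]), 'tvec': array([ -98.45889654,  496.48915811, 1427.60510969])} [  77.88678271  -84.76710641 1510.29804158]
```

View pics/top0.png

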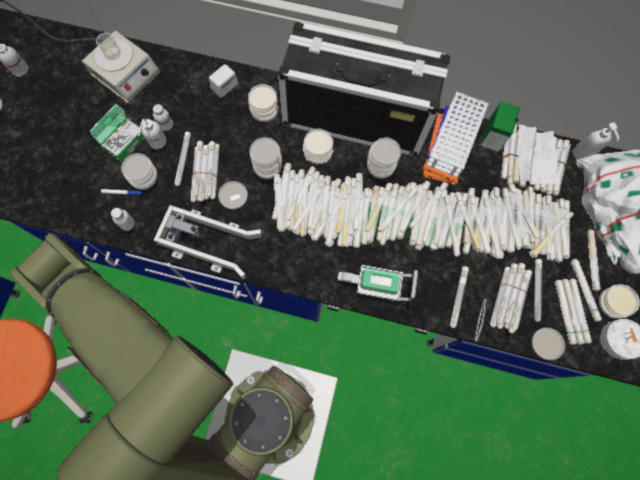

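View pics/scene0.png

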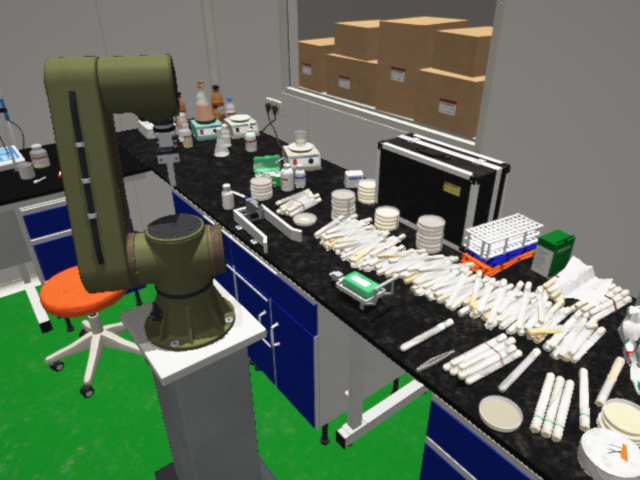

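Top view: the caddy is at about (380,282), its tongue pointing left, with the bar at about (411,285). The bay is at about (200,237), with its mouth opening to the right. I'll zoom in on both.

Run:
```python
import cv2,numpy as np
t=cv2.imread("pics/top0.png"); s=cv2.imread("pics/scene0.png")
def crop(im,x0,y0,w,h,k): return cv2.resize(im[y0:y0+h,x0:x0+w],None,fx=k,fy=k,interpolation=cv2.INTER_CUBIC)
def put(c,im,x,y): c[y:y+im.shape[0],x:x+im.shape[1]]=im
c=np.zeros((600,800,3),np.uint8)
put(c,crop(t,145,198,125,82,4),0,0)      # dock top: x0=145,y0=198,k4
put(c,crop(t,332,258,90,45,6),0,330)     # caddy top
put(c,crop(s,225,185,84,70,3),540,0)     # dock scene
put(c,crop(s,325,262,80,55,3),545,330)
cv2.imwrite("pics/z0.png",c)
```

```text
(no output)
```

View pics/z0.png

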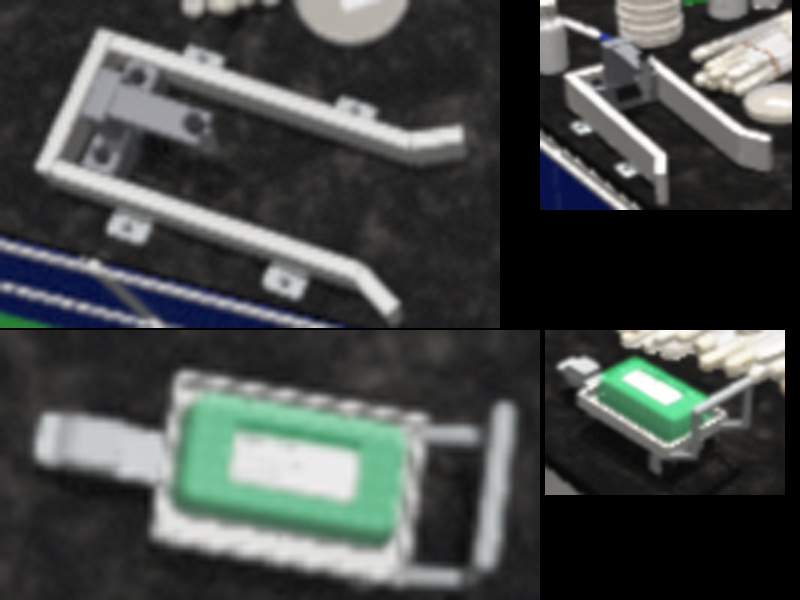

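```bash
cat > h.py <<'E'
import numpy as np, cv2
from cell import manip
def ray(px,z,name="top",p=None):
    p=p or manip.camera_params(name); R=cv2.Rodrigues(np.array(p["rvec"],float))[0]
    C=-R.T@np.array(p["tvec"],float).ravel()
    d=np.c_[np.array(px,float).reshape(-1,2),np.ones(np.size(px)//2)]@np.linalg.inv(p["K"]).T@R
    return C+d*((z-C[2])/d[:,2])[:,None]
def fromcrop(pts,x0,y0,k,ox=0,oy=0):
    a=np.array(pts,float)-[ox,oy]; return (a+.5)/k-.5+[x0,y0]
def proj(P,name,p=None):
    p=p or manip.camera_params(name)
    return cv2.projectPoints(np.array(P,float).reshape(-1,1,3),np.array(p["rvec"],float),np.array(p["tvec"],float),p["K"],None)[0].reshape(-1,2)
E
python3 - <<'E'
from h import *
np.set_printoptions(precision=1,suppress=True)
U=ray(fromcrop([(105,38),(255,88),(407,142)],145,198,4),45)[:,:2]
L=ray(fromcrop([(52,168),(200,216),(357,267)],145,198,4),45)[:,:2]
print("upper rail",U,"lower",L)
d=U[0]-U[2]; d2=L[0]-L[2]
print("len",np.hypot(*d),np.hypot(*d2),"dir deg",np.degrees(np.arctan2(d[1],d[0])),np.degrees(np.arctan2(d2[1],d2[0])))
u=d/np.hypot(*d)+d2/np.hypot(*d2);u/=np.hypot(*u);n=np.array([-u[1],u[0]])
print("gap centre",(L-U)@n,"mouth mid",(U[2]+L[2])/2,"along",(L[2]-U[2])@u)
C=ray(fromcrop([(178,374),(425,417),(402,583),(154,540)],332,258,6,0,330),46)[:,:2]
B=ray(fromcrop([(504,406),(485,568)],332,258,6,0,330),103)[:,:2]
T=ray(fromcrop([(42,440)],332,258,6,0,330),36)[:,:2]
print("tray",C,np.hypot(*(np.roll(C,-1,0)-C).T),"mid",C.mean(0)); f=(C[0]+C[3]-C[1]-C[2])/2; print("dir",np.degrees(np.arctan2(f[1],f[0])))
print("bar",B,B.mean(0),np.hypot(*(B[0]-B[1])),"bar dir",np.degrees(np.arctan2(*(B[1]-B[0])[::-1]))+90, "tongue tip",T)
u=f/np.hypot(*f); print("bar behind",(B.mean(0)-C.mean(0))@u,"tip",(T-C.mean(0))@u)
im=cv2.imread("pics/top0.png"); hsv=cv2.cvtColor(im,cv2.COLOR_BGR2HSV)
m=cv2.inRange(hsv,(55,60,60),(85,255,255)); m[:262]=0;m[302:]=0;m[:,:355]=0;m[:,:][:,405:]=0
c=max(cv2.findContours(m,0,2)[0],key=cv2.contourArea); r=cv2.minAreaRect(c); b=ray(cv2.boxPoints(r),64)[:,:2]; print("tips",r,b,b.mean(0))
E
```

```text
upper rail [[510.4 462.5]
 [501.  337.4]
 [489.1 211.9]] lower [[400.3 466.5]
 [393.1 345.8]
 [385.5 219.6]]
len 251.5460057451831 247.2989273428184 dir deg 85.14442471583929 86.55398651822001
gap centre [110.  108.2 103.9] mouth mid [437.3 215.7] along 0.232309139954034
tray [[ 480.9 -148.8]
 [ 490.8 -272. ]
 [ 406.5 -277.9]
 [ 396.3 -156.3]] [123.6  84.5 122.   85. ] mid [ 443.6 -213.7]
dir 94.68723409069881
bar [[ 489.6 -300. ]
 [ 410.6 -306.5]] [ 450.1 -303.3] 79.2809605822601 bar dir -85.28521694328802 tongue tip [[433.3 -91.4]]
bar behind -89.755646301748 tip [122.7]
tips ((379.75335693359375, 280.3976745605469), (37.537628173828125, 20.332881927490234), 10.007980346679688) [[ 409.6 -158.1]
 [ 470.8 -154.6]
 [ 479.3 -263.8]
 [ 418.3 -265.9]] [ 444.5 -210.6]
```

The tray measures 123x85 mm, and the bar and tongue sit 90 and 123 mm from its middle, all matching the given sizes. I'll move over the bay mouth first to see it through the wrist camera.

>>> play_rows(series=[[[0.04,-0.03,-0.03],-0.1,0],[[0.08,-0.06,-0.07],-0.2,0],[[0.12,-0.08,-0.1],-0.29,0],[[0.16,-0.11,-0.13],-0.29,0],[[0.2,-0.13,-0.17],-0.29,0],[[0.24,-0.15,-0.2],-0.29,0],[[0.28,-0.15,-0.23],-0.29,0],[[0.32,-0.15,-0.27],-0.29,0],[[0.32,-0.15,-0.27],-0.29,0],[[0.32,-0.15,-0.27],-0.29,0],[[0.32,-0.15,-0.27],-0.29,0]])

```text
clock: 1.2
eef_pos: [398.3, 148.6, 355.0]
eef_rot: [-1.572, 0.001, -0.072]
wrist_force: [0.1, -0.1, -0.4]
finger_gap: 94.1
```

Run:
```python
from h import *
np.set_printoptions(precision=3,suppress=True)
s=manip.read_state(); print(s["clock"],s["eef_pos"],s["eef_rot"])
p=manip.camera_params("wrist"); im=manip.camera("wrist"); cv2.imwrite("pics/w1.png",im[:,:,::-1])
np.save("pics/w1p.npy",p,allow_pickle=True); R=cv2.Rodrigues(np.array(p["rvec"],float))[0]; print(-R.T@np.array(p["tvec"]).ravel(),R[2],p["K"][0,0])
```

```text
1.2 [398.299 148.593 354.973] [-1.572  0.001 -0.072]
[314.074 152.923 534.304] [ 0.285 -0.021 -0.958] 347.45750652555995
```

View pics/w1.png

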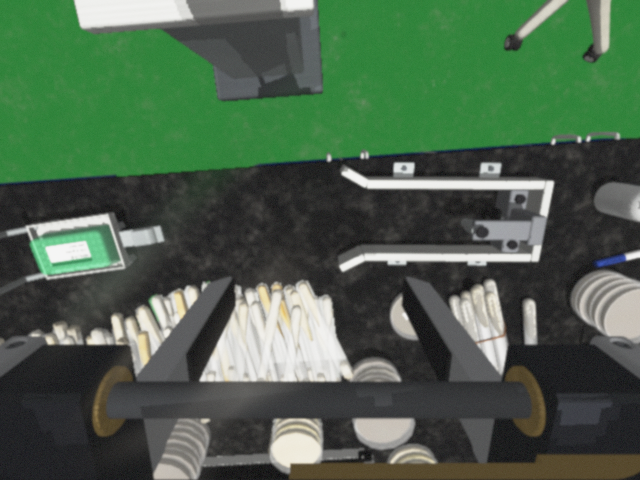

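The wrist view shows the rails at rows about 184 and 255, with the bends at column about 366. The caddy is at left, its tongue tip at about (162,235). I'll zoom in for exact points.

Run:
```python
import cv2,numpy as np
t=cv2.imread("pics/w1.png")
def crop(im,x0,y0,w,h,k): return cv2.resize(im[y0:y0+h,x0:x0+w],None,fx=k,fy=k,interpolation=cv2.INTER_CUBIC)
c=np.zeros((600,800,3),np.uint8)
a=crop(t,335,160,225,112,3.5); c[:a.shape[0],:a.shape[1]]=a
a=crop(t,0,205,170,50,4); a=crop(t,0,205,170,55,3.6) if 0 else crop(t,0,208,170,85,2.4); c[395:395+a.shape[0],:a.shape[1]]=a
cv2.imwrite("pics/z1.png",c)
```

```text
(no output)
```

View pics/z1.png

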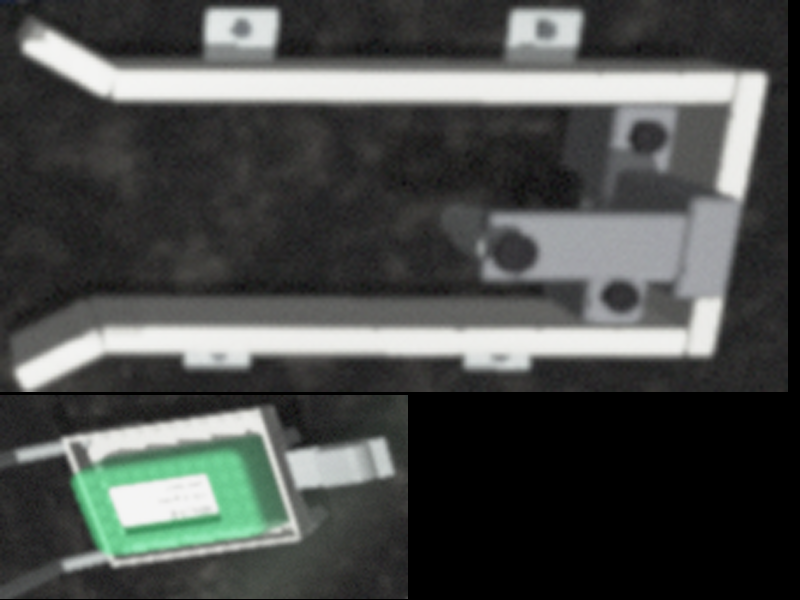

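Run:
```python
from h import *
np.set_printoptions(precision=1,suppress=True)
p=np.load("pics/w1p.npy",allow_pickle=True).item()
ang=lambda d:np.degrees(np.arctan2(d[1],d[0]))
I=ray(fromcrop([(113,100),(727,103),(103,327),(690,327)],335,160,3.5),45,p=p)[:,:2]
print(I,"dirs",ang(I[1]-I[0]),ang(I[3]-I[2]),"len",np.hypot(*(I[1]-I[0])),np.hypot(*(I[3]-I[2])),"gap",np.hypot(*(I[2]-I[0])),np.hypot(*(I[3]-I[1])),"mouth",(I[0]+I[2])/2,"rear mid",(I[1]+I[3])/2)
m=(I[0]+I[2])/2; r=(I[1]+I[3])/2; print("axis",ang(r-m))
O=ray(fromcrop([(113,70),(103,357)],335,160,3.5),45,p=p)[:,:2]; print("outer gap",np.hypot(*(O[1]-O[0])))
C=ray(fromcrop([(263,407),(66,438),(113,566),(300,540)],0,208,2.4,0,395),46,p=p)[:,:2]
print("tray FL BL BR FR",C,np.hypot(*(np.roll(C,-1,0)-C).T),C.mean(0)); f=C[0]+C[3]-C[1]-C[2]; print("dir",ang(f))
T=ray(fromcrop([(387,438),(395,477)],0,208,2.4,0,395),34,p=p)[:,:2]; print("tip",T,T.mean(0),(T.mean(0)-C.mean(0))@f/np.hypot(*f))
```

```text
[[387.8 215.8]
 [407.2 462. ]
 [483.7 208.3]
 [502.  456.8]] dirs 85.4882242410622 85.76572796155526 len 246.94397194159478 249.12795205917263 gap 96.19034502480544 95.01004345861752 mouth [435.7 212.1] rear mid [454.6 459.4]
axis 85.62758696413276
outer gap 121.66978196837195
tray FL BL BR FR [[ 395.4 -153.4]
 [ 405.4 -276.6]
 [ 489.2 -273. ]
 [ 480.6 -151.1]] [123.6  83.9 122.2  85.2] [ 442.6 -213.5]
dir 94.33278335270164
tip [[422.3 -89.3]
 [447.5 -89.4]] [434.9 -89.4] 124.38576992108908
```

>>> play_rows(series=[[[0.01,0.02,-0.05],-0.05,0],[[0.02,0.04,-0.1],-0.1,0],[[0.03,0.06,-0.15],-0.15,0],[[0.04,0.08,-0.19],-0.15,0],[[0.05,0.1,-0.24],-0.15,0],[[0.06,0.12,-0.28],-0.15,0],[[0.065,0.14,-0.33],-0.15,0],[[0.07,0.16,-0.37],-0.15,0],[[0.08,0.18,-0.41],-0.15,0],[[0.084,0.2,-0.447],-0.15,0],[[0.084,0.23,-0.447],-0.15,0],[[0.084,0.23,-0.447],-0.15,0],[[0.084,0.23,-0.447],-0.15,0]])

```text
clock: 2.55
eef_pos: [450.7, -301.0, 125.8]
eef_rot: [-1.571, 0.002, 0.082]
wrist_force: [-0.5, -0.3, -0.1]
finger_gap: 93.7
```

Run:
```python
from h import *
np.set_printoptions(precision=3,suppress=True)
s=manip.read_state(); print(s["clock"],s["eef_pos"],s["eef_rot"],s["joints"])
p=manip.camera_params("wrist"); im=manip.camera("wrist"); cv2.imwrite("pics/w2.png",im[:,:,::-1])
np.save("pics/w2p.npy",p,allow_pickle=True)
u=np.array([np.cos(np.radians(94.5)),np.sin(np.radians(94.5))]);n=np.array([-u[1],u[0]]);b=np.array([450.1,-303.3])
print("expected bar ends px",proj([np.r_[b+36*n,100],np.r_[b-36*n,100]],"wrist",p))
```

```text
2.55 [ 450.701 -301.001  125.799] [-1.571  0.002  0.082] [-0.656  0.362  1.634 -0.001  1.147 -2.308]
expected bar ends px [[317.714 219.51 ]
 [317.601 325.292]]
```

View pics/w2.png

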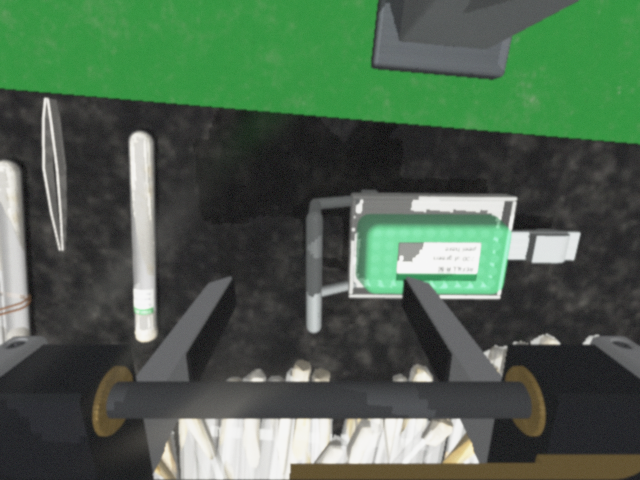

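The bar spans (313,212) to (313,325), about 3 mm farther back than predicted, which is well inside the open jaws. I'll shift back 4 mm, lower the gripper and close it.

>>> play_rows(series=[[[0,0.02,-0.003],0,0],[[0,0.035,-0.004],0,0],[[0,0.045,-0.004],0,0],[[0,0.045,-0.004],0,0],[[0,0.045,-0.004],0,0.3],[[0,0.045,-0.004],0,0.6],[[0,0.045,-0.004],0,0.8],[[0,0.045,-0.004],0,1],[[0,0.045,-0.004],0,1],[[0,0.045,-0.004],0,1],[[0,0.045,-0.004],0,1],[[0,0.045,-0.004],0,1]], squeeze=25)

```text
clock: 3.8
eef_pos: [451.4, -305.4, 81.7]
eef_rot: [-1.572, 0.0, 0.082]
wrist_force: [0.5, -0.5, 1.0]
finger_gap: 33.5
```

>>> play_rows(series=[[[0,0,0],0,1],[[0,0,0],0,1],[[0,0,0],0,1],[[0,0,0],0,1],[[0,0,0],0,1],[[0,0,0],0,1]])

```text
clock: 4.4
eef_pos: [451.4, -305.4, 81.7]
eef_rot: [-1.572, 0.0, 0.082]
wrist_force: [-0.1, -0.1, -0.2]
finger_gap: 8.8
```

```bash
cat > plan.py <<'E'
# tool-frame waypoints for a non-holonomic path (rear axle stays on e(s), handle 45 mm behind it)
from h import *
TH=np.radians(85.65); M=np.array([436.3,213.3]); u=np.array([np.cos(TH),np.sin(TH)]); n=np.array([-u[1],u[0]])
def plan(axle,phi,straight,s_end,step,yawoff=0.):
    """axle world xy, phi heading; drive straight mm, blend to bay axis at s_end; list poses every step mm"""
    s0,e0=(axle-M)@u,(axle-M)@n; k=np.tan(phi-TH); s1=s0+straight*np.cos(phi-TH); e1=e0+k*(s1-s0)
    L=s_end-s1; t3=np.linalg.solve([[1,1,1],[3,4,5],[6,12,20]],[-e1-k*L,-k*L,0]); c=[t3[2],t3[1],t3[0],0,k*L,e1]
    def f(s):
        if s<=s1: return e0+k*(s-s0),k,0
        if s>=s_end: return 0,0,0
        t=(s-s1)/L; return np.polyval(c,t),np.polyval(np.polyder(c),t)/L,np.polyval(np.polyder(c,2),t)/L**2
    out=[]
    for s in np.arange(s0,s_end+60,step):
        e,d,dd=f(s); h=TH+np.arctan(d); a=M+s*u+e*n; out.append((s,e,h,dd,*(a-45*np.array([np.cos(h),np.sin(h)]))))
    return np.array(out)
E
python3 - <<'E'
from plan import *
np.set_printoptions(precision=3,suppress=True)
s=manip.read_state(); print(s["clock"],s["eef_pos"],s["eef_rot"],s["wrist_force"],s["finger_gap"])
H=s["eef_pos"][:2]; yaw=s["eef_rot"][2]; phi=np.pi/2+yaw
ax=H+45*np.array([np.cos(phi),np.sin(phi)]); P=plan(ax,phi,60,-225,10)
c,sn=np.cos(yaw),np.sin(yaw)
for r in P:
    d=r[4:]-H; print(f"s{r[0]:7.1f} e{r[1]:6.1f} head{np.degrees(r[2]-TH):6.2f} castor{np.arctan(90*r[3]):6.2f} | dx{c*d[0]+sn*d[1]:7.1f} dz{-sn*d[0]+c*d[1]:7.1f} twist{-(r[2]-phi):7.3f}")
E
```

```text
4.4 [ 451.388 -305.374   81.74 ] [-1.572  0.     0.082] [-0.101 -0.093 -0.204] 8.765508535922892
s -471.6 e -47.3 head  9.03 castor  0.00 | dx   -0.0 dz   -0.0 twist -0.000
s -461.6 e -45.7 head  9.03 castor  0.00 | dx    0.0 dz   10.1 twist -0.000
s -451.6 e -44.1 head  9.03 castor  0.00 | dx   -0.0 dz   20.3 twist -0.000
s -441.6 e -42.6 head  9.03 castor  0.00 | dx    0.0 dz   30.4 twist -0.000
s -431.6 e -41.0 head  9.03 castor  0.00 | dx   -0.0 dz   40.5 twist -0.000
s -421.6 e -39.4 head  9.03 castor  0.00 | dx   -0.0 dz   50.6 twist -0.000
s -411.6 e -37.8 head  9.03 castor  0.01 | dx    0.0 dz   60.8 twist -0.000
s -401.6 e -36.2 head  9.55 castor  0.14 | dx    0.4 dz   70.9 twist -0.009
s -391.6 e -34.4 head 10.72 castor  0.22 | dx    1.1 dz   81.1 twist -0.029
s -381.6 e -32.4 head 12.24 castor  0.26 | dx    1.9 dz   91.3 twist -0.056
s -371.6 e -30.0 head 13.84 castor  0.26 | dx    2.4 dz  101.6 twist -0.084
s -361.6 e -27.4 head 15.32 castor  0.23 | dx    2.6 dz  112.0 twist -0.110
s -351.6 e -24.6 head 16.52 castor  0.17 | dx    2.2 dz  122.5 twist -0.131
s -341.6 e -21.
[... 652 characters left out ...]
4.7 twist  0.051
s -251.6 e  -0.6 head  3.63 castor -0.35 | dx  -15.8 dz  224.8 twist  0.094
s -241.6 e  -0.2 head  1.58 castor -0.27 | dx  -16.3 dz  234.9 twist  0.130
s -231.6 e  -0.0 head  0.28 castor -0.13 | dx  -15.9 dz  245.0 twist  0.153
s -221.6 e   0.0 head  0.00 castor  0.00 | dx  -14.6 dz  254.9 twist  0.158
s -211.6 e   0.0 head  0.00 castor  0.00 | dx  -13.0 dz  264.8 twist  0.158
s -201.6 e   0.0 head  0.00 castor  0.00 | dx  -11.4 dz  274.6 twist  0.158
s -191.6 e   0.0 head  0.00 castor  0.00 | dx   -9.8 dz  284.5 twist  0.158
s -181.6 e   0.0 head  0.00 castor  0.00 | dx   -8.3 dz  294.4 twist  0.158
s -171.6 e   0.0 head  0.00 castor  0.00 | dx   -6.7 dz  304.3 twist  0.158
```

>>> play_rows(series=[[[0,0,0.002],0,1],[[0,0,0.005],0,1],[[0,0,0.01],0,1],[[0,0,0.015],0,1],[[0,0,0.02],0,1],[[0,0,0.025],0,1],[[0,0,0.03],0,1],[[0,0,0.035],0,1],[[0,0,0.04],0,1],[[0,0,0.045],0,1],[[0,0,0.05],0,1],[[0,0,0.055],0,1],[[0,0,0.06],0,1],[[0,0,0.06],0,1],[[0,0,0.06],0,1]])

```text
clock: 5.9
eef_pos: [446.4, -245.3, 81.6]
eef_rot: [-1.572, 0.0, 0.082]
wrist_force: [2.1, 0.1, 2.8]
finger_gap: 9.1
```

Run:
```python
from h import *
np.set_printoptions(precision=3,suppress=True)
s=manip.read_state(); print(s["clock"],s["eef_pos"],s["eef_rot"],s["wrist_force"],s["moment"],s["finger_gap"])
c=np.zeros((540,800,3),np.uint8)
p=manip.camera_params("wrist"); im=manip.camera("wrist")[:,:,::-1]; cv2.imwrite("pics/w3.png",im); np.save("pics/w3p.npy",p,allow_pickle=True)
t=manip.camera("top")[:,:,::-1]; cv2.imwrite("pics/t3.png",t)
sc=manip.camera("scene")[:,:,::-1]; cv2.imwrite("pics/s3.png",sc)
k=lambda im,x0,y0,w,h,f:cv2.resize(im[y0:y0+h,x0:x0+w],None,fx=f,fy=f,interpolation=cv2.INTER_CUBIC)
a=k(im,240,150,360,180,2.2);c[:396,:792]=a; c[400:536,:396]=k(t,310,255,99,34,4); a=k(sc,300,240,100,34,4);c[400:536,400:800]=a
cv2.imwrite("pics/z3.png",c)
```

```text
5.9 [ 446.399 -245.295   81.571] [-1.572  0.     0.082] [2.109 0.065 2.825] [ 0.205 -0.341 -0.026] 9.134724696154498
```

View pics/z3.png

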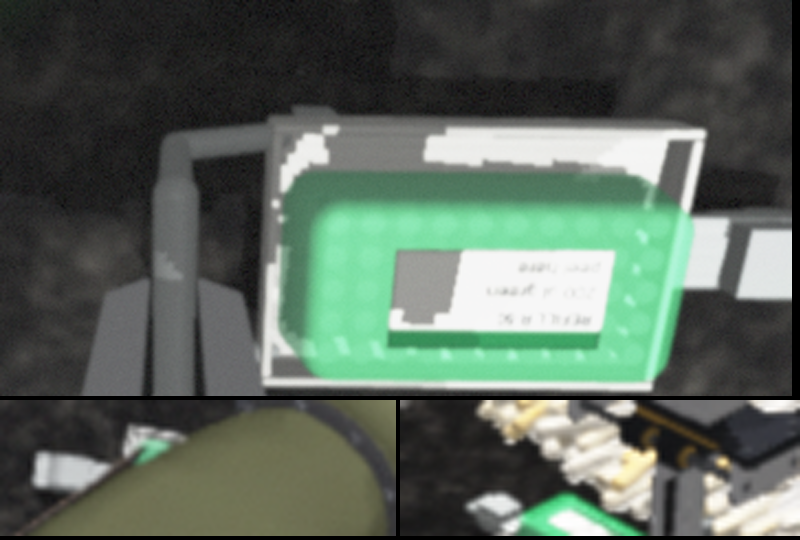

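The bar is gripped and the caddy followed. Checking its pose against the grip using the tray corners.

Run:
```python
from h import *
np.set_printoptions(precision=2,suppress=True)
p=np.load("pics/w3p.npy",allow_pickle=True).item(); ang=lambda d:np.degrees(np.arctan2(d[1],d[0]))
C=ray(fromcrop([(706,131),(268,117),(262,387),(655,389)],240,150,2.2),46,p=p)[:,:2]
print(C,np.hypot(*(np.roll(C,-1,0)-C).T),C.mean(0),"head L/R/front/back",ang(C[0]-C[1]),ang(C[3]-C[2]),ang(C[0]-C[3])-90,ang(C[1]-C[2])-90)
f=C[0]+C[3]-C[1]-C[2];f/=np.hypot(*f);g=np.array([-f[1],f[0]]); d=np.array([446.4,-245.3])-C.mean(0); print("handle rel caddy",d@f,d@g)
B=ray(fromcrop([(175,190),(172,390)],240,150,2.2),105,p=p)[:,:2];print(B,ang(B[0]-B[1])-90)
```

```text
[[ 393.35  -98.67]
 [ 399.39 -223.84]
 [ 485.38 -215.73]
 [ 476.09  -91.59]] [125.31  86.38 124.49  83.04] [ 438.55 -157.46] head L/R/front/back 92.76131494230131 94.2812445807223 -265.1078375349566 -264.61840114277175
handle rel caddy -88.15951095401302 -2.442983529984567
[[ 406.28 -249.91]
 [ 453.97 -246.73]] -266.1804596044095
```

```bash
cat >> plan.py <<'E'
OFF=1.8   # caddy centre line lies this far left of the TCP
def table(straight,s_end,step,stop):
    s=manip.read_state(); H=s["eef_pos"][:2]; yaw=s["eef_rot"][2]; phi=np.pi/2+yaw
    print(s["clock"],s["eef_pos"].round(1),s["eef_rot"].round(3),s["wrist_force"].round(1),s["finger_gap"])
    N=lambda h:np.array([-np.sin(h),np.cos(h)])
    P=plan(H+45*np.array([np.cos(phi),np.sin(phi)])+OFF*N(phi),phi,straight,s_end,step); c,sn=np.cos(yaw),np.sin(yaw)
    for r in P[1:]:
        if r[0]>stop: break
        d=r[4:]-OFF*N(r[2])-H
        print(f"s{r[0]:7.1f} e{r[1]:6.1f} head{np.degrees(r[2]-TH):6.2f} castor{np.arctan(90*r[3]):6.2f} | {(c*d[0]+sn*d[1])/1e3:.4f} {(-sn*d[0]+c*d[1])/1e3:.4f} {-(r[2]-phi):.3f}")
E
python3 -c "
from plan import *
table(0,-225,7,-150)"
```

```text
6.05 [ 446.4 -245.6   81.6] [-1.572  0.     0.082] [2.6 0.1 2.8] 9.028608199341004
s -405.6 e -34.9 head  9.23 castor  0.09 | 0.0002 0.0071 -0.004
s -398.6 e -33.8 head  9.78 castor  0.16 | 0.0005 0.0142 -0.013
s -391.6 e -32.5 head 10.58 castor  0.20 | 0.0010 0.0214 -0.027
s -384.6 e -31.1 head 11.52 castor  0.23 | 0.0015 0.0285 -0.044
s -377.6 e -29.6 head 12.53 castor  0.23 | 0.0019 0.0358 -0.061
s -370.6 e -28.0 head 13.53 castor  0.23 | 0.0022 0.0430 -0.079
s -363.6 e -26.3 head 14.46 castor  0.21 | 0.0023 0.0503 -0.095
s -356.6 e -24.4 head 15.27 castor  0.18 | 0.0022 0.0576 -0.109
s -349.6 e -22.5 head 15.92 castor  0.13 | 0.0019 0.0649 -0.120
s -342.6 e -20.4 head 16.38 castor  0.09 | 0.0013 0.0722 -0.128
s -335.6 e -18.4 head 16.62 castor  0.03 | 0.0005 0.0795 -0.133
s -328.6 e -16.3 head 16.62 castor -0.03 | -0.0004 0.0867 -0.133
s -321.6 e -14.2 head 16.38 castor -0.09 | -0.0016 0.0939 -0.128
s -314.6 e -12.2 head 15.88 castor -0.15 | -0.0029 0.1011 -0.120
s -307.6 e -10.2 head 15.14 castor -0.21 | -0.0043 0.1082 -0.107
s -300.6 e  -8.4 head 14.16 castor -0.26 | -0.0057 0.
[... 530 characters left out ...]
237.6 e  -0.1 head  0.88 castor -0.20 | -0.0145 0.1787 0.142
s -230.6 e  -0.0 head  0.19 castor -0.10 | -0.0140 0.1857 0.154
s -223.6 e   0.0 head  0.00 castor  0.00 | -0.0130 0.1926 0.158
s -216.6 e   0.0 head  0.00 castor  0.00 | -0.0119 0.1995 0.158
s -209.6 e   0.0 head  0.00 castor  0.00 | -0.0108 0.2064 0.158
s -202.6 e   0.0 head  0.00 castor  0.00 | -0.0097 0.2133 0.158
s -195.6 e   0.0 head  0.00 castor  0.00 | -0.0086 0.2202 0.158
s -188.6 e   0.0 head  0.00 castor  0.00 | -0.0075 0.2272 0.158
s -181.6 e   0.0 head  0.00 castor  0.00 | -0.0064 0.2341 0.158
s -174.6 e   0.0 head  0.00 castor  0.00 | -0.0053 0.2410 0.158
s -167.6 e   0.0 head  0.00 castor  0.00 | -0.0043 0.2479 0.158
```

>>> play_rows(series=[[[0.0002,0,0.007],-0.004,1],[[0.0005,0,0.014],-0.013,1],[[0.001,0,0.0215],-0.027,1],[[0.0015,0,0.0285],-0.044,1],[[0.002,0,0.036],-0.061,1],[[0.0022,0,0.043],-0.079,1],[[0.0023,0,0.05],-0.095,1],[[0.0022,0,0.0575],-0.109,1],[[0.002,0,0.065],-0.12,1],[[0.0013,0,0.072],-0.128,1],[[0.0005,0,0.0795],-0.133,1],[[-0.0004,0,0.0865],-0.133,1],[[-0.0016,0,0.094],-0.128,1],[[-0.003,0,0.101],-0.12,1],[[-0.0043,0,0.108],-0.107,1],[[-0.0057,0,0.115],-0.09,1],[[-0.0072,0,0.1225],-0.069,1],[[-0.0087,0,0.1295],-0.044,1]])

```text
clock: 7.85
eef_pos: [427.0, -116.8, 81.5]
eef_rot: [-1.572, 0.0, 0.125]
wrist_force: [3.2, -1.3, 5.7]
finger_gap: 9.1
```

```bash
python3 -c "
from plan import *
table(0,-218,6,-174)"
```

```text
7.85 [ 427.  -116.8   81.5] [-1.572  0.     0.125] [ 3.2 -1.3  5.7] 9.107460204029673
s -280.1 e  -3.8 head 10.95 castor -0.27 | -0.0004 0.0061 0.009
s -274.1 e  -2.7 head  9.60 castor -0.42 | -0.0013 0.0122 0.033
s -268.1 e  -1.8 head  7.78 castor -0.48 | -0.0025 0.0183 0.065
s -262.1 e  -1.1 head  5.82 castor -0.48 | -0.0035 0.0243 0.099
s -256.1 e  -0.6 head  3.95 castor -0.43 | -0.0043 0.0304 0.132
s -250.1 e  -0.3 head  2.35 castor -0.35 | -0.0047 0.0365 0.160
s -244.1 e  -0.1 head  1.15 castor -0.25 | -0.0046 0.0426 0.181
s -238.1 e  -0.0 head  0.38 castor -0.15 | -0.0041 0.0485 0.194
s -232.1 e   0.0 head  0.00 castor -0.05 | -0.0032 0.0545 0.201
s -226.1 e   0.0 head -0.07 castor  0.01 | -0.0020 0.0604 0.202
s -220.1 e   0.0 head -0.01 castor  0.01 | -0.0008 0.0662 0.201
s -214.1 e   0.0 head  0.00 castor  0.00 | 0.0004 0.0721 0.201
s -208.1 e   0.0 head  0.00 castor  0.00 | 0.0016 0.0780 0.201
s -202.1 e   0.0 head  0.00 castor  0.00 | 0.0028 0.0839 0.201
s -196.1 e   0.0 head  0.00 castor  0.00 | 0.0040 0.0897 0.201
s -190.1 e   0.0 head  0.00 castor  0.00 | 0.0052 0.0956 0.201
s -184.1 e   0.0 head  0.00 castor  0.00 | 0.0064 0.1015 0.201
s -178.1 e   0.0 head  0.00 castor  0.00 | 0.0076 0.1074 0.201
```

>>> play_rows(series=[[[-0.0004,-0.0003,0.006],0.009,1],[[-0.0013,-0.0007,0.012],0.033,1],[[-0.0025,-0.0007,0.018],0.065,1],[[-0.0035,-0.0007,0.024],0.099,1],[[-0.0043,-0.0007,0.0305],0.132,1],[[-0.0047,-0.0007,0.0365],0.16,1],[[-0.0046,-0.0007,0.0425],0.181,1],[[-0.0041,-0.0007,0.0485],0.194,1],[[-0.0032,-0.0007,0.0545],0.201,1],[[-0.002,-0.0007,0.0605],0.202,1],[[-0.0008,-0.0007,0.066],0.201,1],[[0.0004,-0.0007,0.072],0.201,1],[[0.0016,-0.0007,0.078],0.201,1],[[0.0028,-0.0007,0.084],0.201,1],[[0.004,-0.0007,0.09],0.201,1],[[0.004,-0.0007,0.09],0.201,1]])

```text
clock: 9.45
eef_pos: [419.7, -26.2, 81.9]
eef_rot: [-1.572, 0.0, -0.076]
wrist_force: [0.6, 1.2, -1.4]
finger_gap: 9.4
```

Run:
```python
from plan import *
np.set_printoptions(precision=3,suppress=True)
table(0,-150,10,-190)
s=manip.read_state(); print(s["moment"])
p=manip.camera_params("wrist"); im=manip.camera("wrist")[:,:,::-1]; cv2.imwrite("pics/w4.png",im); np.save("pics/w4p.npy",p,allow_pickle=True)
t=manip.camera("top")[:,:,::-1]; cv2.imwrite("pics/t4.png",t); sc=manip.camera("scene")[:,:,::-1]; cv2.imwrite("pics/s4.png",sc)
k=lambda im,x0,y0,w,h,f:cv2.resize(im[y0:y0+h,x0:x0+w],None,fx=f,fy=f,interpolation=cv2.INTER_CUBIC)
c=np.zeros((600,800,3),np.uint8); a=k(im,240,110,400,185,2); c[:370,:800]=a
c[375:600,:400]=k(t,145,195,160,90,2.5); c[375:600,400:800]=k(sc,215,180,160,90,2.5); cv2.imwrite("pics/z4.png",c)
```

```text
9.45 [419.7 -26.2  81.9] [-1.572  0.    -0.076] [ 0.6  1.2 -1.4] 9.421634955117643
[ 0.085 -0.172 -0.083]
```

View pics/z4.png

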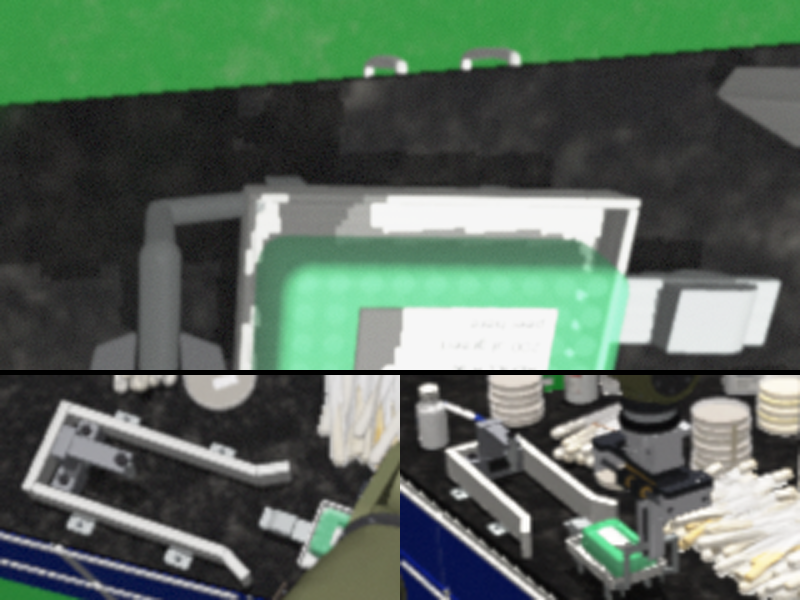

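Run:
```python
from plan import *
np.set_printoptions(precision=1,suppress=True)
p=np.load("pics/w4p.npy",allow_pickle=True).item(); ang=lambda d:np.degrees(np.arctan2(d[1],d[0]))
loc=lambda P:np.c_[(P-M)@u,(P-M)@n]
C=ray(fromcrop([(640,199),(245,186)],240,110,2),46,p=p)[:,:2]
T=ray(fromcrop([(780,282),(772,346)],240,110,2),34,p=p)[:,:2]
print("wrist: FL,BL (dock s,e)",loc(C),"head",ang(C[0]-C[1]),"tip",loc(T),loc(T).mean(0))
T=ray(fromcrop([(264,512),(260,527)],145,195,2.5,0,375),34)[:,:2]
W=ray(fromcrop([(325,503),(306,563)],145,195,2.5,0,375),46)[:,:2]
print("top: tip",T,loc(T),"front corners R,L",W,loc(W))
```

```text
wrist: FL,BL (dock s,e) [[ -90.    38.9]
 [-214.5   43.2]] head 83.68120025694292 tip [[-27.6   7.4]
 [-24.4 -16.5]] [-26.   -4.5]
top: tip [[445.1 187.4]
 [425.7 186.7]] [[-25.1 -10.7]
 [-27.3   8.5]] front corners R,L [[471.8 117.2]
 [394.3 118.7]] [[-93.1 -42.7]
 [-97.5  34.7]]
```

>>> play_rows(series=[[[0.0002,0,0.006],-0.005,1],[[0.0004,0,0.012],-0.01,1],[[0.0004,0,0.018],-0.015,1],[[0.0002,0,0.024],-0.018,1],[[0,0,0.03],-0.018,1],[[-0.0002,0,0.036],-0.017,1],[[-0.0004,0,0.042],-0.015,1],[[-0.0005,0,0.048],-0.013,1],[[-0.0005,0,0.054],-0.012,1],[[-0.0005,0,0.06],-0.012,1],[[-0.0005,0,0.066],-0.012,1],[[-0.0005,0,0.072],-0.012,1],[[-0.0005,0,0.078],-0.012,1],[[-0.0005,0,0.078],-0.012,1]])

```text
clock: 11.0
eef_pos: [425.1, 51.7, 81.8]
eef_rot: [-1.572, 0.0, -0.064]
wrist_force: [1.8, 1.1, -1.3]
finger_gap: 9.4
```

Run:
```python
from plan import *
np.set_printoptions(precision=3,suppress=True)
s=manip.read_state(); print(s["clock"],s["eef_pos"],s["eef_rot"],s["wrist_force"],s["moment"])
p=manip.camera_params("wrist"); im=manip.camera("wrist")[:,:,::-1]; cv2.imwrite("pics/w5.png",im); np.save("pics/w5p.npy",p,allow_pickle=True)
t=manip.camera("top")[:,:,::-1]; cv2.imwrite("pics/t5.png",t)
k=lambda im,x0,y0,w,h,f:cv2.resize(im[y0:y0+h,x0:x0+w],None,fx=f,fy=f,interpolation=cv2.INTER_CUBIC)
c=np.zeros((600,800,3),np.uint8); a=k(im,340,130,300,220,1.6) if 0 else k(im,340,120,300,130,2.66)[:345,:798]; c[:a.shape[0],:a.shape[1]]=a
c[350:600,:480]=k(t,145,195,120,62.5.__int__(),4)[:250,:480]; cv2.imwrite("pics/z5.png",c)
```

```text
11.0 [425.147  51.666  81.812] [-1.572  0.    -0.064] [ 1.751  1.116 -1.281] [ 0.165 -0.233 -0.027]Traceback (most recent call last):
  File "<stdin>", line 8, in <module>
ValueError: could not broadcast input array from shape (248,480,3) into shape (250,480,3)
```

Run:
```python
import cv2,numpy as np
im=cv2.imread("pics/w5.png");t=cv2.imread("pics/t5.png")
k=lambda im,x0,y0,w,h,f:cv2.resize(im[y0:y0+h,x0:x0+w],None,fx=f,fy=f,interpolation=cv2.INTER_CUBIC)
c=np.zeros((600,800,3),np.uint8); a=k(im,320,170,320,160,2.5); c[:400,:800]=a
a=k(t,180,205,100,50,4);c[400:600,:400]=a; cv2.imwrite("pics/z5.png",c)
```

```text
(no output)
```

View pics/z5.png

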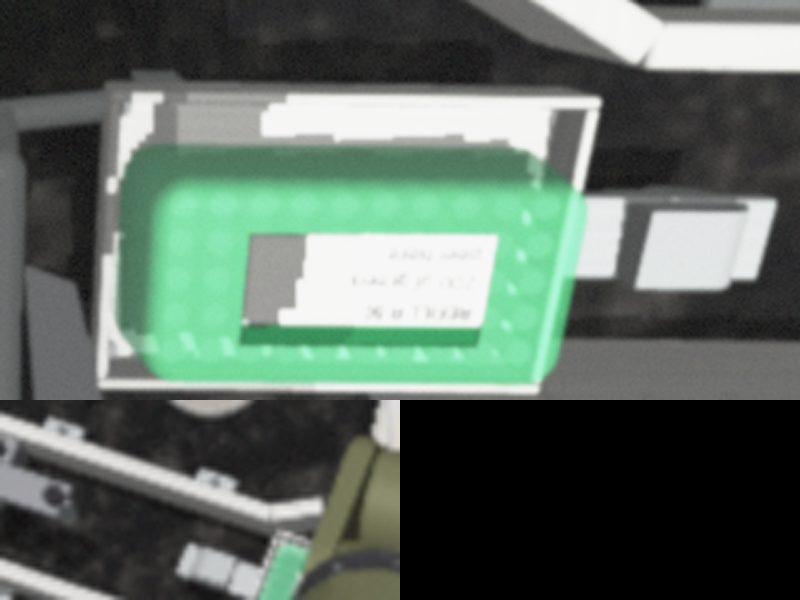

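Run:
```python
from plan import *
np.set_printoptions(precision=1,suppress=True)
p=np.load("pics/w5p.npy",allow_pickle=True).item(); ang=lambda d:np.degrees(np.arctan2(d[1],d[0]))
loc=lambda P:np.c_[(P-M)@u,(P-M)@n]
C=ray(fromcrop([(602,97),(107,84),(99,390),(543,391)],320,170,2.5),46,p=p)[:,:2]
Rl=ray(fromcrop([(645,68),(798,71)],320,170,2.5),45,p=p)[:,:2]
T=ray(fromcrop([(777,199),(755,281)],320,170,2.5),34,p=p)[:,:2]
print("tray FL BL BR FR",loc(C),np.hypot(*(np.roll(C,-1,0)-C).T),"heads L R F B",ang(C[0]-C[1]),ang(C[3]-C[2]),ang(C[0]-C[3])+270-360,ang(C[1]-C[2])-90)
print("rail",loc(Rl),ang(Rl[1]-Rl[0]),"tip",loc(T),loc(T).mean(0))
a=fromcrop
t=ray(a([(195,543),(180,572)],180,205,4,0,400),34)[:,:2]; w=ray(a([(285,533)],180,205,4,0,400),46)[:,:2]
ru=ray(a([(5,420),(268,518)],180,205,4,0,400),45)[:,:2]; print("top tip",loc(t),"FR",loc(w),"right rail",loc(ru))
```

```text
tray FL BL BR FR [[ -12.2   41.8]
 [-136.8   43.8]
 [-135.   -42.5]
 [ -11.2  -41.5]] [124.6  86.3 123.8  83.3] heads L R F B 84.75604035671547 86.12800439864134 86.37031513868237 86.87080137412681
rail [[-2.3 49.1]
 [36.2 48.8]] 85.15085458204426 tip [[ 50.4  11.6]
 [ 50.7 -12.8]] [50.6 -0.6]
top tip [[ 48.6 -15.8]
 [ 50.8   9.4]] FR [[-16.  -42.8]] right rail [[221.6 -57.5]
 [  0.7 -50. ]]
```

>>> play_rows(series=[[[0,0,0.005],0.001,1],[[0,0,0.01],0.002,1],[[0,0,0.015],0.003,1],[[0,0,0.02],0.004,1],[[0,0,0.025],0.005,1],[[0,0,0.03],0.006,1],[[0,0,0.035],0.007,1],[[0,0,0.04],0.007,1],[[0,0,0.045],0.007,1],[[0,0,0.05],0.007,1],[[0,0,0.055],0.007,1],[[0,0,0.06],0.007,1],[[0,0,0.06],0.007,1]], squeeze=15)

```text
clock: 12.4
eef_pos: [428.9, 111.7, 81.7]
eef_rot: [-1.572, 0.0, -0.07]
wrist_force: [1.9, 0.6, -0.2]
finger_gap: 9.4
```

>>> play_rows(series=[[[0,0,0.0025],0,1],[[0,0,0.005],0,1],[[0,0,0.0075],0,1],[[0,0,0.01],0,1],[[0,0,0.0125],0,1],[[0,0,0.015],0,1],[[0,0,0.0175],0,1],[[0.0001,0,0.02],0,1],[[0.0001,0,0.0225],0,1],[[0.0001,0,0.025],0,1],[[0.0002,0,0.0275],0,1],[[0.0002,0,0.03],0,1],[[0.0002,0,0.0325],0,1],[[0.0002,0,0.035],0,1],[[0.0002,0,0.0375],0,1],[[0.0002,0,0.04],0,1],[[0.0002,0,0.04],0,1]])

```text
clock: 14.1
eef_pos: [432.0, 151.9, 81.6]
eef_rot: [-1.571, 0.0, -0.07]
wrist_force: [2.3, 1.0, 1.2]
finger_gap: 9.4
```

>>> play_rows(series=[[[0,0,0.001],0,1],[[0,0,0.002],0,1],[[0,0,0.003],0,1],[[0,0,0.004],0,1]])

```text
clock: 14.5
eef_pos: [432.3, 155.6, 81.8]
eef_rot: [-1.572, 0.0, -0.07]
wrist_force: [1.3, -3.2, 6.1]
finger_gap: 9.5
```

Run:
```python
from plan import *
np.set_printoptions(precision=2,suppress=True)
s=manip.read_state(); print(s["clock"],s["eef_pos"],s["eef_rot"],s["wrist_force"],s["moment"],s["finger_gap"])
a=manip.camera("scene")[:,:,::-1]; cv2.imwrite("pics/s6.png",a); t=manip.camera("top")[:,:,::-1]; cv2.imwrite("pics/t6.png",t); w=manip.camera("wrist")[:,:,::-1]; cv2.imwrite("pics/w6.png",w)
np.save("pics/w6p.npy",manip.camera_params("wrist"),allow_pickle=True)
k=lambda im,x0,y0,w,h,f:cv2.resize(im[y0:y0+h,x0:x0+w],None,fx=f,fy=f,interpolation=cv2.INTER_CUBIC)
c=np.zeros((600,800,3),np.uint8); c[:300,:400]=k(a,230,180,80,60,5); c[:300,400:800]=k(t,150,198,100,75,4); c[300:600,:800]=k(w,320,170,320,120,2.5)
cv2.imwrite("pics/z6.png",c)
```

```text
14.5 [432.32 155.59  81.79] [-1.57  0.   -0.07] [ 1.35 -3.18  6.06] [-0.86 -0.28 -0.03] 9.53666428804724
```

View pics/z6.png

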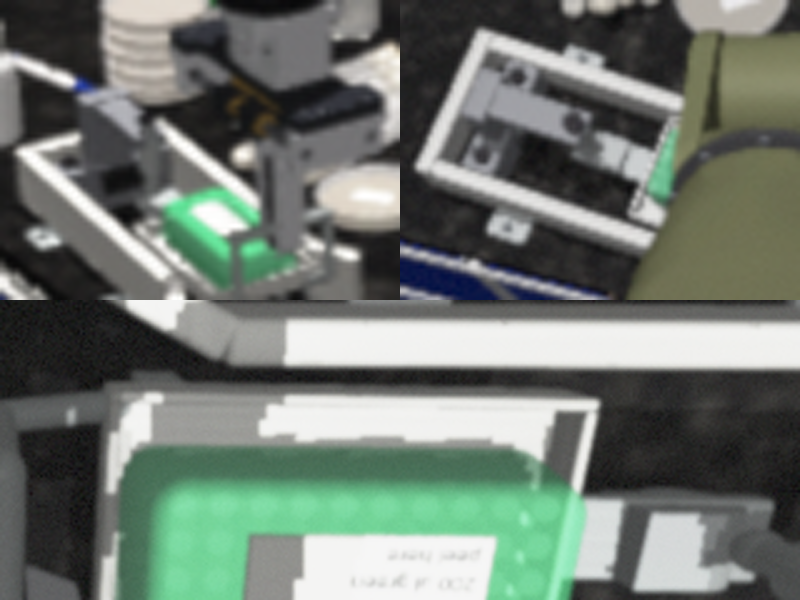

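The pin is now at the front of the ridge (Fy dropped to -3.2 N). Lift therefore began near TCP y ≈ 153, and the buffer should be near y ≈ 191. I'll keep going slowly with a slight shift to the left.

>>> play_rows(series=[[[0,0,0.0015],0,1],[[-0.0001,0,0.003],0,1],[[-0.0002,0,0.0045],0,1],[[-0.0003,0,0.006],0,1],[[-0.0003,0,0.007],0,1],[[-0.0003,0,0.007],0,1]])

```text
clock: 15.25
eef_pos: [432.6, 163.1, 81.8]
eef_rot: [-1.571, -0.0, -0.07]
wrist_force: [1.6, -1.4, 3.6]
finger_gap: 9.7
```

>>> play_rows(series=[[[-0.0001,0,0.002],0,1],[[-0.0002,0,0.004],0,1],[[-0.0003,0,0.006],0,1],[[-0.0004,0,0.008],0,1],[[-0.0005,0,0.01],0,1],[[-0.0005,0,0.012],0,1],[[-0.0006,0,0.014],0,1],[[-0.0006,0,0.016],0,1],[[-0.0006,0,0.018],0,1],[[-0.0006,0,0.018],0,1]])

```text
clock: 16.25
eef_pos: [433.3, 181.5, 81.7]
eef_rot: [-1.571, -0.0, -0.07]
wrist_force: [2.1, 1.0, 2.9]
finger_gap: 9.5
```

>>> play_rows(series=[[[0,0,0.001],0,1],[[0,0,0.002],0,1],[[-0.0001,0,0.003],0,1],[[-0.0001,0,0.004],0,1],[[-0.0001,0,0.004],0,1]])

```text
clock: 16.75
eef_pos: [433.4, 186.0, 81.7]
eef_rot: [-1.57, -0.0, -0.07]
wrist_force: [2.9, 3.9, 3.0]
finger_gap: 9.1
```

>>> play_rows(series=[[[0,0,0.001],0,1],[[0,0,0.001],0,1],[[0,0,0.001],0,1]])

```text
clock: 17.05
eef_pos: [433.4, 187.3, 81.6]
eef_rot: [-1.569, -0.0, -0.07]
wrist_force: [3.0, 4.7, -0.1]
finger_gap: 9.4
```

>>> play_rows(series=[[[0,0,0.001],0,1],[[0,0,0.001],0,1],[[0,0,0.001],0,1]])

```text
clock: 17.35
eef_pos: [433.5, 188.3, 81.5]
eef_rot: [-1.569, 0.0, -0.07]
wrist_force: [3.8, 0.7, 2.0]
finger_gap: 9.5
```

>>> play_rows(series=[[[0,0,0.0008],0,1],[[0,0,0.0008],0,1],[[0,0,0.0008],0,1]])

```text
clock: 17.65
eef_pos: [433.6, 189.0, 81.6]
eef_rot: [-1.569, -0.0, -0.07]
wrist_force: [2.6, -1.3, 3.1]
finger_gap: 9.0
```

>>> play_rows(series=[[[0,0,0.0008],0,1],[[0,0,0.0008],0,1],[[0,0,0.0008],0,1]])

```text
clock: 17.95
eef_pos: [433.6, 189.8, 81.6]
eef_rot: [-1.569, 0.0, -0.07]
wrist_force: [2.3, -1.6, 3.7]
finger_gap: 9.4
```

>>> play_rows(series=[[[0,0,0.0008],0,1],[[0,0,0.0008],0,1],[[0,0,0.0008],0,1]])

```text
clock: 18.25
eef_pos: [433.6, 190.5, 81.6]
eef_rot: [-1.57, 0.0, -0.07]
wrist_force: [3.4, -3.7, 4.6]
finger_gap: 9.3
```

>>> play_rows(series=[[[0,0,0.0008],0,1],[[0,0,0.0008],0,1],[[0,0,0.0008],0,1]])

```text
clock: 18.55
eef_pos: [433.7, 191.0, 81.6]
eef_rot: [-1.57, 0.0, -0.07]
wrist_force: [2.2, -5.3, 5.2]
finger_gap: 9.6
```

>>> play_rows(series=[[[0,0,0.0008],0,1],[[0,0,0.0008],0,1],[[0,0,0.0008],0,1]])

```text
clock: 18.85
eef_pos: [433.8, 191.3, 81.6]
eef_rot: [-1.571, 0.0, -0.07]
wrist_force: [1.9, -7.1, 5.7]
finger_gap: 9.4
```

Run:
```python
from plan import *
np.set_printoptions(precision=2,suppress=True)
s=manip.read_state(); print(s["clock"],s["eef_pos"],s["wrist_force"],s["moment"])
a=manip.camera("scene")[:,:,::-1]; cv2.imwrite("pics/s7.png",a); t=manip.camera("top")[:,:,::-1]; cv2.imwrite("pics/t7.png",t); w=manip.camera("wrist")[:,:,::-1]; cv2.imwrite("pics/w7.png",w)
print(manip.read_state()["wrist_force"]); np.save("pics/w7p.npy",manip.camera_params("wrist"),allow_pickle=True)
k=lambda im,x0,y0,w,h,f:cv2.resize(im[y0:y0+h,x0:x0+w],None,fx=f,fy=f,interpolation=cv2.INTER_CUBIC)
c=np.zeros((600,800,3),np.uint8); c[:300,:400]=k(a,230,180,80,60,5); c[:300,400:800]=k(t,150,198,100,75,4); c[300:600,:800]=k(w,320,170,320,120,2.5)
cv2.imwrite("pics/z7.png",c)
```

```text
18.85 [433.75 191.34  81.57] [ 1.95 -7.12  5.69] [-1.33 -0.5  -0.07]
[ 3.14 -7.28  4.67]
```

View pics/z7.png

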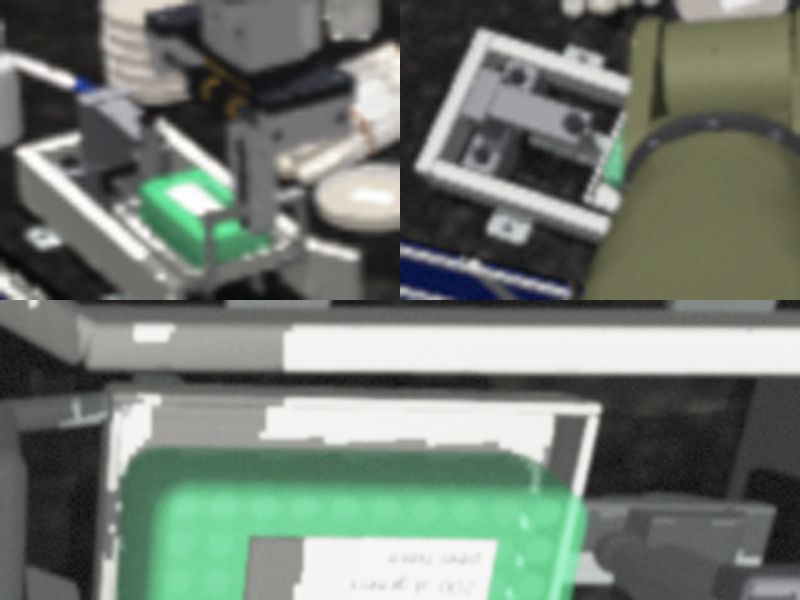

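The pin's rounded end, at about (625,535) in the lower panel, is now on the tray side of the ridge, and the force is 7 N. I'll add a last small press, then ease back to test the latch.

>>> play_rows(series=[[[0,0,0.0008],0,1],[[0,0,0.0008],0,1],[[0,0,0.0008],0,1]])

```text
clock: 19.3
eef_pos: [433.8, 191.5, 81.6]
eef_rot: [-1.572, 0.0, -0.07]
wrist_force: [2.4, -9.1, 6.4]
finger_gap: 9.6
```

>>> play_rows(series=[[[0,0,-0.001],0,1],[[0,0,-0.002],0,1],[[0,0,-0.003],0,1],[[0,0,-0.003],0,1]])

```text
clock: 19.7
eef_pos: [433.5, 188.7, 81.5]
eef_rot: [-1.572, 0.001, -0.07]
wrist_force: [3.1, 0.4, 2.8]
finger_gap: 9.3
```

>>> play_rows(series=[[[0,0,-0.001],0,1],[[0,0,-0.002],0,1],[[0,0,-0.002],0,1]])

```text
clock: 20.0
eef_pos: [433.4, 187.2, 81.5]
eef_rot: [-1.571, 0.0, -0.07]
wrist_force: [3.7, 5.0, 1.1]
finger_gap: 9.6
```

The latch holds: pulling back brings +5 N within 1.5 mm. I'll return to neutral, open and lift away.

>>> play_rows(series=[[[0,0,0.0007],0,1],[[0,0,0.0013],0,1],[[0,0,0.0013],0,0.9],[[0,0,0.0013],0,0.7],[[0,0,0.0013],0,0.5],[[0,0,0.0013],0,0.3],[[0,0,0.0013],0,0.2],[[0,0,0.0013],0,0.2],[[0,0,0.0013],0,0.2],[[0,0,0.0013],0,0.2]])

```text
clock: 21.0
eef_pos: [433.5, 188.5, 81.5]
eef_rot: [-1.571, 0.0, -0.07]
wrist_force: [0.3, 0.1, -0.0]
finger_gap: 61.9
```

>>> play_rows(series=[[[0,-0.01,0],0,0.2],[[0,-0.02,0],0,0.2],[[0,-0.04,0],0,0.2],[[0,-0.06,0],0,0.2],[[0,-0.09,0],0,0.2],[[0,-0.12,0],0,0.2],[[0,-0.15,0],0,0.2],[[0,-0.18,0],0,0.2],[[0,-0.2,-0.03],0,0.2],[[0,-0.22,-0.07],0,0.2],[[0,-0.24,-0.1],0,0.2],[[0,-0.24,-0.1],0,0.2]])

```text
clock: 22.2
eef_pos: [426.8, 86.5, 325.1]
eef_rot: [-1.57, -0.005, -0.073]
wrist_force: [0.8, -0.2, 0.3]
finger_gap: 75.5
```

Run:
```python
from plan import *
np.set_printoptions(precision=2,suppress=True)
s=manip.read_state(); print(s["clock"],s["eef_pos"],s["wrist_force"],s["finger_gap"])
a=manip.camera("scene")[:,:,::-1]; t=manip.camera("top")[:,:,::-1]; cv2.imwrite("pics/t8.png",t); w=manip.camera("wrist")[:,:,::-1]; cv2.imwrite("pics/w8.png",w)
np.save("pics/w8p.npy",manip.camera_params("wrist"),allow_pickle=True)
k=lambda im,x0,y0,w,h,f:cv2.resize(im[y0:y0+h,x0:x0+w],None,fx=f,fy=f,interpolation=cv2.INTER_CUBIC)
c=np.zeros((600,800,3),np.uint8); c[:240,:320]=k(a,230,180,80,60,4); c[:240,320:800]=k(t,150,198,120,60,4); c[240:600,:800]=k(w,240,120,400,180,2)
cv2.imwrite("pics/z8.png",c)
```

```text
22.2 [426.76  86.47 325.12] [ 0.79 -0.19  0.33] 75.47067970415314
```

View pics/z8.png

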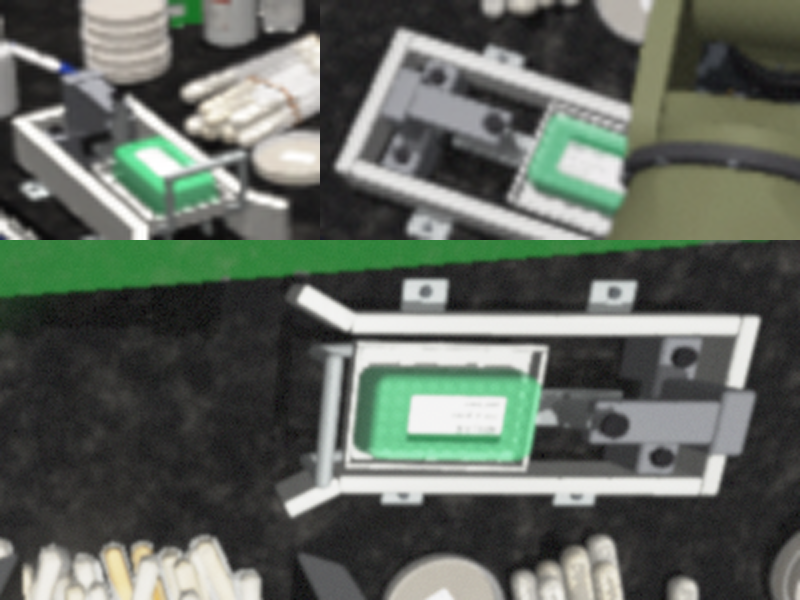

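The caddy sits centred and straight between the rails, with the refill in the tray and the gripper clear. One numeric check of the final pose, then I'll hand in if it passes.

Run:
```python
from plan import *
np.set_printoptions(precision=1,suppress=True)
p=np.load("pics/w8p.npy",allow_pickle=True).item(); ang=lambda d:np.degrees(np.arctan2(d[1],d[0])); fc=lambda P:fromcrop(P,240,120,2,0,240)
I=ray(fc([(352,334),(735,335),(342,477),(705,477)]),45,p=p)[:,:2]; m=(I[0]+I[2])/2; v=I[1]+I[3]-I[0]-I[2]; v/=np.hypot(*v)
C=ray(fc([(548,347),(357,343),(348,468),(527,470)]),46,p=p)[:,:2]; f=C[0]+C[3]-C[1]-C[2]; f/=np.hypot(*f)
nose=(C.mean(0)+125*f-m)@v; h=ang(f)-ang(v); print("mouth",m,"nose s",nose,"heading diff",h,"tray",np.hypot(*(np.roll(C,-1,0)-C).T))
if nose>162 and abs(h)<4: print(manip.sign_off())
```

```text
mouth [435.6 212.9] nose s 189.75376337448952 heading diff -0.8497361456429786 tray [123.7  83.6 121.9  82.5]
the job is handed in; nothing more can be done
None
```

I gripped the caddy by its push bar and pushed it straight for 60 mm. I then steered an S-curve onto the bay axis, entered between the rails and felt for the stop. I pressed until the wrist read 9 N, released, lifted clear and handed the job in at about 22 s of the 54 s allowed. I don't know the verdict, since none is reported.

Last checks:
- **Position:** the tongue tip is about 190 mm beyond the mouth (over 156.5 mm needed), and the caddy is within about 0.9° of the bay axis.
- **Catch:** the wrist camera showed the pin behind the ridge, and a pull back of about 1.5 mm met 5 N of resistance, so the latch holds.
- **Force:** the peak reading at the wrist was 9.1 N, under the 15 N limit. That is the force on the tool. I could not read the contact force on the bay directly.
- **Load and release:** the refill lies in the tray, and the open gripper is clear with wrist forces under 1 N.

Not checked or not in agreement:
- **Castors:** they are hidden under the tray, so I never saw their angles. I infer that they trail from roughly 200 mm of nearly straight travel at the end.
- **Bystanders:** I did not re-measure them. The arm did not come near any of them.
- **Cameras:** they disagreed by about 1 to 3 mm on sideways position. I used the wrist view, where the tray and a rail showed together.

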